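Turn the trivet tile-side up and stand the kettle on it

TASK

The square trivet lies cork side up: push it against the sloping foot of the low upstand until it rides up and stands leaning there, then tip it over so that it lies flat on the worktop with the blue glazed side up, and let go of it. Then take the kettle off the gas ring by its handle and set it down, without dropping it, upright on the middle of the trivet. Keep the kettle from tipping and leave the mug and the two spice jars where they are.

Things in the scene. Friction and masses are not known exactly. Their poses are not given: they have to be found in the camera images.
- trivet_center (a point): centre (also of the thickness) of the loose square trivet, 150 x 150 x 10 mm, about 0.32 kg (varies): blue glazed tile with white lines, backed with cork. x, y run parallel to its sides; z points out of the CORK face (up at the start, must end down). Too wide to grasp while flat. It starts in front of the upstand (its -y side), square to it within 0.3 rad and off its middle by at most 40 mm.
- upstand: fixed low wall, 300 mm long along its x, white tile with a steel sloping foot. Origin: middle of the foot's front line, on the worktop; the front looks to -y. Foot: from y 0, z 0 up at 45 degrees to y 40, z 40 mm, then at 62 degrees to the top front edge (point upstand_top). The top is level, 18 mm deep; nothing taller than 90 mm stands within 120 mm behind it.
- upstand_top (a point): middle of the upstand's top front edge, 61 mm to +y and 80 mm above its origin. A trivet pushed squarely with its trailing edge to the foot line rides up (with 2 to 12 N), and stays leaning on this edge some 52 degrees from level, its upper 45 mm standing free above the wall, where it can be pinched across its 10 mm thickness.
- kettle_grip (a point): middle of the kettle's black handle bar: level, 14 mm thick, 70 mm long along this point's x, on two thin steel arms; 45 mm free below it. Loose steel kettle, about 0.5 kg (varies); its round base, 104 mm across, lies 150 mm straight below this point; z is up. Spout to +y, 80 mm out. It starts on the gas ring, base 60 mm above the worktop.
- hob: fixed white table-top gas ring, 300 (x) x 240 (y) mm, casing 44 mm high; a cross-shaped steel pan support, top 60 mm above the worktop, is centred 20 mm to +x of its origin. Origin: centre of the underside.
- mug: bystander: white mug, 80 mm across, 95 mm high; origin at the centre of its underside.
- jar_a: bystander: amber spice jar, 48 mm across, 90 mm high; origin at the centre of its underside.
- jar_b: bystander: green spice jar, 48 mm across, 90 mm high; origin at the centre of its underside.
Not all that is in view belongs to the job. Of the things that look like the part that bears trivet_center, take the one that is farthest from the robot's base at the start.

How it is judged:
On the way, in this order (a step that is already met when the one before it is completed fails the run):
1. the trivet stands leaning on the upstand (more than 40 degrees from level), its lower edge on the worktop side (angle between trivet_center's own z axis and vertical between 0.7 and 1.5 rad and contact force between trivet and upstand above 0.2 N), for 0.2 s.
2. the trivet lies flat on the worktop, glazed side up, let go, the kettle not yet on it (angle between trivet_center's own z axis and vertical above 3.04 rad and height (world z) of trivet_center below 0.01 m and contact force between each of the fingers, kettle and trivet below 0.1 N), for 0.2 s.
At the end, for the whole second after the job is handed in: The trivet lies flat on the worktop (within 6 degrees), blue glazed side up, and the kettle stands upright and at rest on it, its axis within 25 mm of the trivet's centre (angle between trivet_center's own z axis and vertical above 3.04 rad and height (world z) of trivet_center below 0.01 m and horizontal distance between kettle_grip and trivet_center below 0.025 m and angle between kettle_grip's own z axis and vertical below 0.06 rad and height (world z) of kettle_grip between 0.154 and 0.166 m and contact force between kettle and trivet above 1 N and linear speed of each of kettle, trivet below 0.02 m/s); the robot touches nothing.
It fails at once if the kettle tips more than 30 degrees (angle between kettle_grip's own z axis and vertical above 0.52 rad).
It fails at once if the kettle is dropped (falls freely, faster than 0.6 m/s) (linear speed of kettle above 0.6 m/s and contact force between the fingers and kettle below 0.1 N).
It fails at once if a bystander (mug or spice jar) is shifted more than 40 mm (distance of any of mug, jar_a, jar_b from where it was at the start of the episode above 0.04 m).
It also fails if it takes over 72 s, if anything falls off the work surface, if the arm or the gripper's body presses on something with over 40 N, if the wrist force passes 120 N, or if a joint passes its speed limit or range.

ROBOT

A 6-joint arm with a two-finger parallel gripper is mounted at the origin on the work surface. World frame = base frame: x ahead of the robot, y to its left, z up, the work surface at z = 0. Lengths are in m, angles in rad, forces in N, time in s.
With the tool pointing down it reaches from about 0.25 to 0.775 m from the base axis. Payload 4 kg.
Tool frame: the origin (TCP) lies midway between the tips of the shut fingers; the grasp point (between the pads) lies 19 mm behind it (r.grasp_offset is the distance from the TCP to the grasp point, in m); z points along the fingers, y is the line along which they close (so a half turn about z gives the same grasp; the last joint's range is limited). The gripper opens to 85 mm and grips with 20 to 120 N. Pads are 22 mm wide; open, the fingers measure 114 mm over their backs; the gripper's body (76 mm by 85 mm) begins 54 mm behind the grasp point. The pads swing forward as they close: fully open they stand 13 mm farther back than shut.
Start: joints at [-1.382, 0.087, 1.371, -0, 1.684, -0.103], TCP at [0.158, -0.527, 0.231] pointing down, gripper open.
Joint ranges: [-3.1, 3.1], [-0.76, 2.03], [0.27, 2.55], [-1.08, 4.22], [0.17, 2.65], [-2.57, 2.57]. Speed limits (rad/s): [2.79, 2.79, 3.14, 3.14, 3.14, 3.14].

INTERFACE

Orientations are given as a unit quaternion [x, y, z, w].
In Python, from bench import r gives the robot as it stands.
- The arm moves only by the tool step_arm, never from a script. Its arguments are lists of equal length, an entry for each row: "translation": the shift along the tool's x, y, z in mm, a list of three; "yaw": the turn about the tool's z in degrees; "gripper": the opening in per cent of the stroke, from 0 (shut) to 100 (fully open). A call has exactly 5 rows; each row is the pose to reach, as a shift and turn from the pose commanded when the call began, along the tool's axes at that moment; what a row does not reach only later rows make up. A row lasts 1/10 s, in which the tool goes at most 50 mm and 8.59 degrees, less where a joint would pass 70% of its speed; a pose out of reach is approached as far as the arm can. A call with a gripper value outside its range is refused whole. The fingers move at their own pace and stop on an object; "newtons" is the grip in N (left out, the last holds). Time passes only in rows, so rows that repeat a pose let the fingers close, or fill a call up. It gives the time, the measured TCP pose, the force, the opening and the grip force at its end, in the units of the state.
- r.state(): the state, without advancing time (a new reading comes with each control period).
- r.capture(name): name is "scene" or "top" or "wrist"; returns a dict with "frame" (384x512x3 uint8, red, green, blue), "depth" (384x512 float32, m along the optical axis (not along the pixel's ray), 0 where there is no reading), "fovy" (degrees; the focal length in pixels is half the picture's height over the tangent of half this angle, whatever the lens; pixels are square), "cx", "cy" (the principal point, pixels), "R" (3x3) and "t" (3): a world point X has camera coordinates R X + t. Camera axes: x right, y down, z forward; pixel columns grow to the right and rows downward; lengths in m; the calibration is good to about 2 mm. A picture is of the moment at which its call begins.
- r.job_done(): hands the job in; it is judged then, once.
Trained networks look in a picture, given as the dict that the camera call returned (one of the last four; its "shot" number tells which), for a name from the list of things; names that differ only in an ending like _2 or _b are one class to them, and where a whole thing is asked for, a point or a joint stands for the part that bears it (a point fixed in the world has none). Each returns a list of dicts, best first, with "p" (0 to 1); they miss things now and then, are a little off and sometimes report something else, mostly with a low value. They report only what shows in the picture. A call takes as long as a camera call. They do not tell look-alikes from the thing itself.
- r.recognise(picture, target): "xyz" ([x, y, z] in m, in world coordinates, good to about 4 mm: the middle of the surface that is visible of it).
- r.tip_of(picture, target): "xyz" ([x, y, z] in m, in world coordinates, good to about 4 mm: a listed point, or the origin of a listed thing).
The state is a dict: "clock": time; "joint_positions": joint angles; "dq": joint speeds; "joint_efforts": joint torques, N m; "tool_pos": TCP position; "tool_rot": TCP orientation; "wrist_force": force on the tool from outside, world axes, zero at the start; "wrist_torque": the same for the moment, N m; "opening": opening from 0.0 (shut) to 1.0 (fully open); "gripper_force": force on a finger pad.
Only numpy, scipy, OpenCV 4.12 (cv2) and the standard library are available. Lean on these libraries where they do the work, as an engineer would, in place of code of your own. Each camera call takes 0.05 s, during which the arm holds its last target. There are 200 camera calls.

## Working session

There is one attempt and no reset: what is moved stays moved. The work goes in short steps, Python scripts to look and compute and a tool call to move; the robot and the scene stay as the last step left them, time stands still between calls to the robot, and variables do not carry over. Pictures are saved under pics/ and viewed, at most 13 in all, crops included, and the job is handed in when it is done.

Besides the shell and the picture viewer there is one more tool, called after "Emit:" as name(argument=value, ...), one argument or row to a line, values as JSON. step_arm: Moves the arm, as the interface text tells. Its arguments: {"type":"object","properties":{"translation":{"type":"array","items":{"type":"array","items":{"type":"number"}}},"yaw":{"type":"array","items":{"type":"number"}},"gripper":{"type":"array","items":{"type":"number"}},"newtons":{"type":"number"}},"required":["translation","yaw","gripper"]}

```bash
ls; mkdir -p pics; cat > h.py <<'E'
import numpy as np, cv2
from bench import r
def cap(n,f=None):
    c=r.capture(n)
    if f: cv2.imwrite('pics/'+f,c['frame'][:,:,::-1])
    return c
def cloud(c):
    h,w=c['depth'].shape; f=h/2/np.tan(np.radians(c['fovy'])/2)
    v,u=np.mgrid[:h,:w]; d=c['depth']
    P=np.stack([(u-c['cx'])/f*d,(v-c['cy'])/f*d,d],-1)
    return (P-c['t'])@c['R']
E
python3 - <<'E'
from h import *
for n in ['scene','top']:
    c=cap(n,n+'0.png')
    print(n, c['R'].round(2).tolist(),c['t'].round(3))
    for t in ['trivet_center','upstand','upstand_top','kettle_grip','hob','mug','jar_a']:
        print(t,[(round(x['p'],2),np.round(x['xyz'],3).tolist()) for x in r.tip_of(c,t)][:4],[(round(x['p'],2),np.round(x['xyz'],3).tolist()) for x in r.recognise(c,t)][:4])
a=cv2.imread('pics/top0.png');b=cv2.imread('pics/scene0.png')
cv2.imwrite('pics/both.png',cv2.resize(np.hstack([a,b]),(800,300),interpolation=cv2.INTER_AREA))
print(r.state())
E
```

```text
pics
scene [[0.55, 0.84, -0.01], [0.62, -0.41, -0.67], [-0.57, 0.36, -0.74]] [-0.356 -0.153  1.851]
trivet_center [(0.77, [0.258, 0.384, 0.006]), (0.76, [0.195, -0.298, 0.002]), (0.59, [0.555, 0.013, 0.003])] [(0.94, [0.2, -0.298, 0.013]), (0.89, [0.262, 0.38, 0.01]), (0.85, [0.563, 0.01, 0.01])]
upstand [] [(0.9, [0.579, 0.298, 0.037])]
upstand_top [(0.84, [0.561, 0.315, 0.08])] [(0.92, [0.58, 0.296, 0.043]), (0.23, [0.582, -0.356, 0.044])]
kettle_grip [(0.65, [0.544, -0.355, 0.21])] [(0.85, [0.565, -0.355, 0.14])]
hob [(0.6, [0.524, -0.346, 0.002])] [(0.85, [0.584, -0.356, 0.047]), (0.49, [0.523, 0.531, 0.061])]
mug [(0.59, [0.766, 0.006, -0.001])] [(0.56, [0.768, 0.01, 0.051])]
jar_a [(0.87, [0.609, 0.505, -0.001]), (0.51, [0.514, 0.543, -0.002])] [(0.82, [0.621, 0.5, 0.058]), (0.76, [0.525, 0.531, 0.062])]
top [[-0.02, -1.0, 0.0], [-0.97, 0.02, -0.22], [0.22, -0.01, -0.98]] [0.092 0.512 1.24 ]
trivet_center [(0.96, [0.256, 0.384, 0.004]), (0.88, [0.199, -0.293, 0.008]), (0.63, [0.557, 0.015, 0.005])] [(0.74, [0.554, 0.015, 0.009]), (0.61, [0.255, 0.381, 0.011]), (0.6, [0.196, -0.
[... 493 characters left out ...]
'joint_positions': array([-1.38211076e+00,  8.72113361e-02,  1.37069572e+00, -3.06657358e-05,
        1.68357428e+00, -1.03087124e-01]), 'dq': array([ 0.00224034,  0.00091828, -0.00013647, -0.00177947, -0.00087801,
        0.00184275]), 'joint_efforts': array([-1.26687446e-03, -3.51724219e+01, -3.13453066e+01, -2.33085502e-04,
        4.86508579e-04,  1.79906394e-06]), 'tool_pos': array([ 0.15820544, -0.52678216,  0.23133685]), 'tool_rot': array([ 9.89377696e-01,  1.45367708e-01, -1.28398392e-05,  5.62631917e-05]), 'wrist_force': array([-0.15916215, -0.28218009, -0.38436821]), 'wrist_torque': array([-0.0269654 ,  0.02758686,  0.02823623]), 'gripper_force': 0.0, 'opening': 1.0012013420283827}
```

View pics/top0.png

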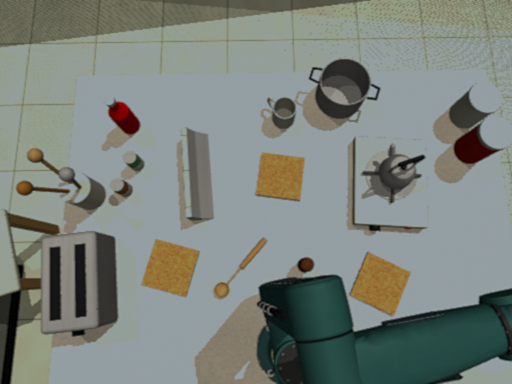

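View pics/scene0.png

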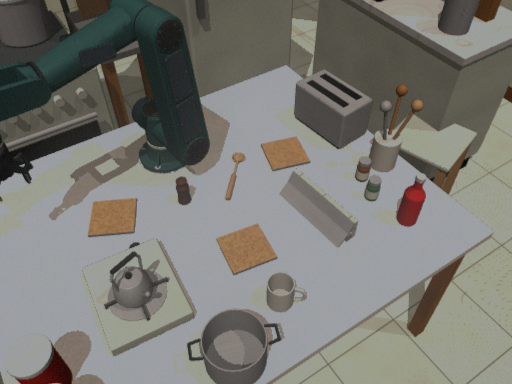

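The top view shows three cork squares at about (280,177), (172,267) and (380,284). The first, at about (0.557, 0.014), is the farthest from the base and sits in front of the upstand at (195,175). The kettle is on the hob at (395,170). Next I'll measure the exact geometry.

```bash
python3 - <<'E'
from h import *
for n in ['top','scene']:
    c=cap(n); P=cloud(c); X,Y,Z=P[...,0],P[...,1],P[...,2]
    hsv=cv2.cvtColor(c['frame'],cv2.COLOR_RGB2HSV)
    m=(abs(X-.556)<.13)&(abs(Y-.015)<.13)&(hsv[...,1]>90)&(Z<.03)&(c['depth']>0)
    pts=P[m]; print(n,'trivet',cv2.minAreaRect(pts[:,:2].astype(np.float32)*1000),np.median(pts[:,2]),m.sum())
    # upstand top points
    m=(abs(X-.56)<.25)&(abs(Y-.31)<.1)&(Z>.07)&(Z<.09); q=P[m]
    print('top',len(q),cv2.minAreaRect(q[:,:2].astype(np.float32)*1000))
    m=(abs(X-.56)<.25)&(abs(Y-.3)<.12)&(Z>.01)&(Z<.03); q=P[m]
    print('foot fit z-(y)',len(q))
    if len(q)>50:
        A=np.c_[q[:,0],q[:,2],np.ones(len(q))]; s=np.linalg.lstsq(A,q[:,1],rcond=None)[0];print(s, 'x range',np.percentile(q[:,0],[1,99]),'foot y at .557',s[0]*.557+s[2])
    m=(abs(X-.545)<.1)&(abs(Y+.35)<.1)&(Z>.195)&(Z<.23); q=P[m]
    print('handle',len(q),cv2.minAreaRect(q[:,:2].astype(np.float32)*1000) if len(q)>3 else'', q.mean(0))
    m=(abs(X-.4)<.3)&(abs(Y-.2)<.5)&(Z>.12); print('tall',len(P[m]),[(np.round(p,2)).tolist() for p in P[m][::300]][:12])
c=cap('top')
for t in['kettle_grip','upstand','upstand_top','mug','jar_b']:print(t,[(round(x['p'],2),np.round(x['xyz'],3).tolist()) for x in r.tip_of(c,t)])
E
```

```text
top trivet ((554.9088745117188, 17.215362548828125), (148.207275390625, 150.56201171875), 81.50367736816406) 0.011087414605420108 1837
top 710 ((558.3355102539062, 319.9568176269531), (300.0328369140625, 27.8197021484375), 4.49285888671875)
foot fit z-(y) 721
[-0.19745061 -1.2579334   0.41759837] x range [0.31077367 0.71046299] foot y at .557 0.30761837733198005
handle 152 ((542.01171875, -352.0352478027344), (14.2069091796875, 90.0542984008789), 17.41964340209961) [ 0.54079499 -0.35068682  0.21541109]
tall 18123 [[0.23, 0.09, 1.32], [0.56, 0.69, 0.3], [0.53, 0.67, 0.21], [0.5, 0.61, 0.24], [0.48, 0.69, 0.21], [0.48, 0.69, 0.13], [0.23, 0.09, 1.32], [0.34, 0.6, 0.18], [0.32, 0.6, 0.18], [0.31, 0.59, 0.18], [0.3, 0.6, 0.18], [0.28, 0.61, 0.18]]
scene trivet ((556.4737548828125, 17.236541748046875), (150.43173217773438, 154.50796508789062), 82.04437255859375) 0.01171674952068647 1727
top 633 ((560.8414306640625, 323.2595520019531), (303.17999267578125, 32.083675384521484), 4.597912311553955)
foot fit z-(y) 781
[-0.12149319 -0.47941289  0.36667439] x range [0.31138535 0.71307615] foot y at .557 0.29900268092900867
handle 191 ((546.7098388671875, -352.68499755859375), (16.70942497253418, 95.30369567871094), 15.133211135864258) [ 0.54784405 -0.35510478  0.21439974]
tall 13316 [[0.1, -0.02, 0.65], [0.19, 0.02, 0.65], [0.21, 0.02, 0.64], [0.13, -0.06, 0.62], [0.12, -0.11, 0.62], [0.2, -0.05, 0.62], [0.22, -0.02, 0.62], [0.23, -0.03, 0.61], [0.13, -0.08, 0.57], [0.13, -0.19, 0.6], [0.22, -0.01, 0.58], [0.14, -0.15, 0.58]]
kettle_grip [(0.64, [0.544, -0.357, 0.206])]
upstand [(0.79, [0.566, 0.26, -0.003]), (0.4, [0.558, 0.314, 0.078])]
upstand_top [(0.73, [0.554, 0.314, 0.079])]
mug [(0.9, [0.771, -0.0, -0.0])]
jar_b [(0.59, [0.605, 0.51, 0.002]), (0.49, [0.514, 0.543, 0.002])]
```

```bash
cat >> h.py <<'E'
def pose():
    s=r.state(); q=s['tool_rot']; return s['tool_pos'],np.degrees(2*np.arctan2(q[1],q[0])),s
def delta(x,y,z,psi=None):
    """tool-frame shift (mm) and yaw (deg) to TCP x,y,z (m) with tool x at world angle psi"""
    p,a,s=pose(); c,d=np.cos(np.radians(a)),np.sin(np.radians(a)); w=np.array([x,y,z])-p
    print('t',round(s['clock'],2),'at',p.round(4),'psi',round(a,2),'F',np.round(s['wrist_force'],1),'-> shift',np.round([1e3*(c*w[0]+d*w[1]),1e3*(d*w[0]-c*w[1]),-1e3*w[2]],1),'yaw',None if psi is None else round(-((psi-a+180)%360-180),1))
E
python3 -c "
from h import *
delta(.565,-.103,.28,94.5)"
```

```text
t 1.9 at [ 0.1582 -0.5268  0.2313] psi 16.72 F [-0.4 -0.4  1. ] -> shift [ 511.5 -288.8  -48.7] yaw -77.8
```

Emit:
step_arm(
  translation=[
    [39,-22,-10],
    [78,-44,-20],
    [117,-66,-30],
    [157,-89,-40],
    [196,-111,-50],
  ],
  yaw=[-8,-16,-24,-32,-40],
  gripper=[100,100,100,100,100],
)

```text
clock: 2.4
tool_pos: [0.3149, -0.3626, 0.2819]
tool_rot: [0.879, 0.477, 0.0, 0.0]
wrist_force: [1.0, -0.5, -0.8]
opening: 1.003
gripper_force: 0.0
```

```bash
python3 -c "
from h import *
delta(.565,-.103,.28,94.5)"
```

```text
t 2.4 at [ 0.3149 -0.3626  0.2819] psi 57.03 F [ 1.  -0.5 -0.8] -> shift [353.9  68.5   1.9] yaw -37.5
```

Emit:
step_arm(
  translation=[
    [44,9,0],
    [88,18,0],
    [132,26,0],
    [176,35,0],
    [220,43,0],
  ],
  yaw=[-8,-16,-24,-32,-37.5],
  gripper=[100,100,100,100,100],
)

```text
clock: 2.9
tool_pos: [0.4718, -0.2022, 0.2815]
tool_rot: [0.679, 0.734, -0.0, 0.0]
wrist_force: [0.4, -1.6, -0.1]
opening: 0.998
gripper_force: 0.0
```

```bash
python3 -c "
from h import *
delta(.565,-.103,.08,94.5)"
```

```text
t 2.9 at [ 0.4718 -0.2022  0.2815] psi 94.49 F [ 0.4 -1.6 -0.1] -> shift [ 91.6 100.7 201.5] yaw -0.0
```

Emit:
step_arm(
  translation=[
    [31,34,0],
    [62,68,0],
    [91.6,100.7,0],
    [91.6,100.7,30],
    [91.6,100.7,30],
  ],
  yaw=[0,0,0,0,0],
  gripper=[100,100,100,100,100],
)

```text
clock: 3.4
tool_pos: [0.5631, -0.1032, 0.2464]
tool_rot: [0.68, 0.734, -0.002, -0.004]
wrist_force: [0.1, -0.5, -1.1]
opening: 0.998
gripper_force: 0.0
```

```bash
python3 - <<'E'
from h import *
c=cap('wrist','w1.png'); P=cloud(c);X,Y,Z=P[...,0],P[...,1],P[...,2]
hsv=cv2.cvtColor(c['frame'],cv2.COLOR_RGB2HSV)
m=(abs(X-.556)<.13)&(abs(Y-.015)<.13)&(hsv[...,1]>90)&(Z<.03)&(Z>-.01)
if m.sum()>100: print(cv2.minAreaRect(P[m][:,:2].astype(np.float32)*1000),np.median(P[m][:,2]))
m=(abs(X-.56)<.25)&(abs(Y-.31)<.1)&(Z>.01)&(Z<.035)&(Y<.31);q=P[m]
print(len(q)); 
if len(q)>50:
    A=np.c_[q[:,0],q[:,2],np.ones(len(q))]; s=np.linalg.lstsq(A,q[:,1],rcond=None)[0];print(s,'foot y at .56',s[0]*.56+s[2], np.percentile(q[:,0],[1,99]))
for t in['upstand','upstand_top','trivet_center']:print(t,[(round(x['p'],2),np.round(x['xyz'],3).tolist()) for x in r.tip_of(c,t)])
delta(.565,-.103,-.009,94.5)
E
```

```text
((553.1738891601562, 16.749404907226562), (149.16224670410156, 152.2862548828125), 81.50697326660156) 0.008704904658622468
0
upstand []
upstand_top []
trivet_center [(0.83, [0.553, 0.017, 0.006])]
t 3.6 at [ 0.5644 -0.1059  0.2529] psi 94.14 F [ 0.2 -0.3  0.5] -> shift [  2.8   0.8 261.9] yaw -0.4
```

View pics/w1.png

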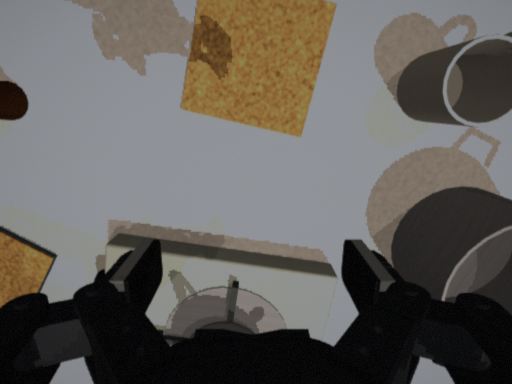

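Emit:
step_arm(
  translation=[
    [1,0,45],
    [1,0,90],
    [1,0,135],
    [1,0,180],
    [1,0,225],
  ],
  yaw=[-0.4,-0.4,-0.4,-0.4,-0.4],
  gripper=[100,100,100,100,100],
)

```text
clock: 4.1
tool_pos: [0.5652, -0.1055, 0.027]
tool_rot: [0.679, 0.734, 0.001, 0.002]
wrist_force: [0.5, -0.3, -0.4]
opening: 0.999
gripper_force: 0.0
```

Emit:
step_arm(
  translation=[
    [0,0,10],
    [0,0,20],
    [0,0,26],
    [0,0,30],
    [0,0,30],
  ],
  yaw=[0,0,0,0,0],
  gripper=[100,100,100,100,100],
)

```text
clock: 4.6
tool_pos: [0.5654, -0.1044, -0.0022]
tool_rot: [0.678, 0.735, 0.001, 0.001]
wrist_force: [0.3, 0.3, 0.4]
opening: 1.002
gripper_force: 0.0
```

```bash
python3 -c "
from h import *
delta(.565,-.103,-.009,94.5)"
```

```text
t 4.6 at [ 0.5654 -0.1044 -0.0022] psi 94.61 F [0.3 0.3 0.4] -> shift [ 1.4 -0.3  6.8] yaw 0.1
```

Emit:
step_arm(
  translation=[
    [0,0,6.5],
    [10,0,6.5],
    [25,0,6.5],
    [40,0,6.5],
    [55,0,6.5],
  ],
  yaw=[0.1,0.1,0.1,0.1,0.1],
  gripper=[100,100,100,100,100],
)

```text
clock: 5.1
tool_pos: [0.56, -0.0478, -0.01]
tool_rot: [0.679, 0.735, 0.0, 0.0]
wrist_force: [1.1, -1.4, -0.8]
opening: 1.004
gripper_force: 0.8
```

Emit:
step_arm(
  translation=[
    [18,0,0],
    [36,0,0],
    [54,0,0],
    [72,0,0],
    [90,0,0],
  ],
  yaw=[0,0,0,0,0],
  gripper=[100,100,100,100,100],
)

```text
clock: 5.6
tool_pos: [0.5523, 0.042, -0.01]
tool_rot: [0.678, 0.735, -0.0, 0.0]
wrist_force: [0.7, -2.3, 0.4]
opening: 0.995
gripper_force: 1.2
```

```bash
python3 - <<'E'
from h import *
delta(.54,.237,-.0087,94.5)
c=cap('wrist','w2.png')
q=cap('scene','s2.png')
P=cloud(c);X,Y,Z=P[...,0],P[...,1],P[...,2]
m=(abs(X-.56)<.13)&(abs(Y-.31)<.1)&(Z>.01)&(Z<.035)&(Y<.31);q=P[m]
print(len(q)); 
if len(q)>50:
    A=np.c_[q[:,0],q[:,2],np.ones(len(q))]; s=np.linalg.lstsq(A,q[:,1],rcond=None)[0];print(s,'foot y at .56',s[0]*.56+s[2], np.percentile(q[:,0],[1,99]))
E
```

```text
t 5.6 at [ 0.5523  0.042  -0.01  ] psi 94.6 F [ 0.7 -2.3  0.4] -> shift [195.3   3.4  -1.3] yaw 0.1
0
```

View pics/w2.png

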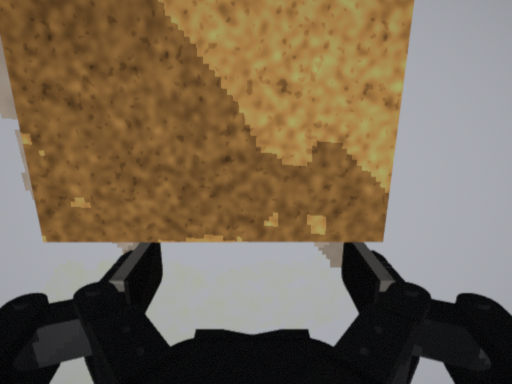

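Emit:
step_arm(
  translation=[
    [14,0,0],
    [28,0,0],
    [42,0,0],
    [56,0,0],
    [70,0,0],
  ],
  yaw=[0,0,0,0,0],
  gripper=[100,100,100,100,100],
)

```text
clock: 6.2
tool_pos: [0.5474, 0.1089, -0.0102]
tool_rot: [0.679, 0.735, -0.002, 0.002]
wrist_force: [1.5, -8.2, 0.6]
opening: 1.0
gripper_force: 4.2
```

Emit:
step_arm(
  translation=[
    [10,0,0],
    [20,0,0],
    [30,0,0],
    [40,0,0],
    [50,0,0],
  ],
  yaw=[0,0,0,0,0],
  gripper=[100,100,100,100,100],
)

```text
clock: 6.7
tool_pos: [0.5438, 0.1537, -0.0107]
tool_rot: [0.679, 0.734, -0.005, 0.004]
wrist_force: [1.5, -5.3, -1.9]
opening: 0.999
gripper_force: 3.2
```

Emit:
step_arm(
  translation=[
    [10,0,0],
    [20,0,0],
    [30,0,0],
    [40,0,0],
    [50,0,0],
  ],
  yaw=[0,0,0,0,0],
  gripper=[100,100,100,100,100],
)

```text
clock: 7.2
tool_pos: [0.5389, 0.2112, -0.0105]
tool_rot: [0.678, 0.735, -0.0, -0.0]
wrist_force: [-0.4, -2.9, -1.1]
opening: 1.002
gripper_force: 1.4
```

```bash
python3 - <<'E'
from h import *
delta(.54,.237,-.0087,94.5)
c=cap('scene','s3.png')
P=cloud(c);X,Y,Z=P[...,0],P[...,1],P[...,2]
hsv=cv2.cvtColor(c['frame'],cv2.COLOR_RGB2HSV)
m=(abs(X-.53)<.12)&(abs(Y-.28)<.12)&(hsv[...,1]>90)&(c['depth']>0)
q=P[m];print(len(q),np.percentile(q,[2,98],axis=0))
A=np.c_[q[:,:2],np.ones(len(q))];s=np.linalg.lstsq(A,q[:,2],rcond=None)[0];print(s,'tilt',np.degrees(np.arctan(np.hypot(*s[:2]))))
cv2.imwrite('pics/s3c.png',cv2.resize(c['frame'][100:300,180:440,::-1],None,fx=2.5,fy=2.5))
E
```

```text
t 7.2 at [ 0.5389  0.2112 -0.0105] psi 94.55 F [-0.4 -2.9 -1.1] -> shift [25.7  3.1 -1.8] yaw 0.0
716 [[0.48446673 0.22461692 0.01450924]
 [0.59041447 0.33195207 0.1090997 ]]
[-0.17321539  0.4363789   0.04360035] tilt 25.15004876753703
```

View pics/s3c.png

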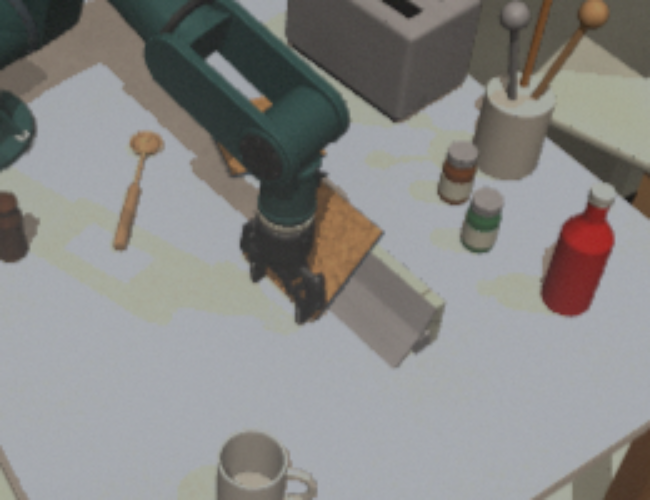

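Emit:
step_arm(
  translation=[
    [6,0,0],
    [12,0,0],
    [17,0,0],
    [22,0,0],
    [22,0,0],
  ],
  yaw=[0,0,0,0,0],
  gripper=[100,100,100,100,100],
)

```text
clock: 7.75
tool_pos: [0.5376, 0.2328, -0.0101]
tool_rot: [0.679, 0.735, 0.0, -0.0]
wrist_force: [0.0, -0.8, -0.2]
opening: 1.0
gripper_force: 0.3
```

```bash
cat > tri.py <<'E'
from h import *
from scipy.spatial import ConvexHull
def tri(n,show=True):
    c=cap(n);P=cloud(c);X,Y,Z=P[...,0],P[...,1],P[...,2]
    hsv=cv2.cvtColor(c['frame'],cv2.COLOR_RGB2HSV)
    m=(abs(X-.53)<.12)&(abs(Y-.27)<.12)&(hsv[...,1]>90)&(hsv[...,0]<30)&(c['depth']>0)&(Z<.16)
    m=cv2.erode(m.astype(np.uint8),np.ones((3,3)))>0
    q=P[m]; n0=len(q); k=q.mean(0)
    for _ in range(4):
        k=q.mean(0);v=np.linalg.svd(q-k,full_matrices=False)[2][2]; v*=np.sign(v[2]); q=q[abs((q-k)@v)<.006]
    print(n,n0,len(q),'ctr',k.round(3),'n',v.round(3),'tilt',np.degrees(np.arccos(v[2])).round(1),'rng',np.percentile(q,[1,99],axis=0).round(3).tolist())
E
python3 - <<'E'
from tri import *
delta(.54,.237,-.0087,94.5); tri('scene'); tri('top')
E
```

```text
t 7.75 at [ 0.5376  0.2328 -0.0101] psi 94.53 F [ 0.  -0.8 -0.2] -> shift [ 4.   2.7 -1.4] yaw 0.0
scene 425 403 ctr [0.55  0.312 0.089] n [ 0.04  -0.789  0.613] tilt 52.2 rng [[0.497, 0.283, 0.049], [0.585, 0.335, 0.12]]
top 339 338 ctr [0.501 0.309 0.094] n [ 0.057 -0.78   0.623] tilt 51.5 rng [[0.443, 0.258, 0.028], [0.571, 0.337, 0.126]]
```

Emit:
step_arm(
  translation=[
    [-10,0,0],
    [-30,0,0],
    [-60,0,0],
    [-75,0,-40],
    [-75,0,-90],
  ],
  yaw=[0,0,0,0,0],
  gripper=[100,100,100,100,100],
)

```text
clock: 8.35
tool_pos: [0.5415, 0.1541, 0.0778]
tool_rot: [0.68, 0.733, -0.003, -0.002]
wrist_force: [0.7, -0.2, 0.3]
opening: 1.001
gripper_force: 0.0
```

Emit:
step_arm(
  translation=[
    [0,0,-50],
    [0,0,-100],
    [0,0,-150],
    [0,0,-150],
    [0,0,-150],
  ],
  yaw=[-8,-16,-24,-32,-40],
  gripper=[100,100,100,100,100],
)

```text
clock: 8.85
tool_pos: [0.5449, 0.1569, 0.2338]
tool_rot: [0.384, 0.923, 0.002, 0.003]
wrist_force: [-0.1, 0.4, -0.7]
opening: 1.002
gripper_force: 0.0
```

```bash
python3 - <<'E'
from tri import *
tri('scene'); tri('top');delta(.521,.330,.23,184.5);
E
```

```text
scene 1250 1167 ctr [0.524 0.29  0.065] n [ 0.059 -0.781  0.622] tilt 51.5 rng [[0.452, 0.245, 0.012], [0.586, 0.335, 0.12]]
top 1136 1135 ctr [0.51  0.297 0.079] n [ 0.059 -0.78   0.623] tilt 51.4 rng [[0.444, 0.253, 0.026], [0.582, 0.335, 0.124]]
t 8.95 at [0.5438 0.1567 0.2309] psi 134.47 F [ 0.4  0.6 -0.1] -> shift [139.6 105.1   0.9] yaw -50.0
```

Emit:
step_arm(
  translation=[
    [28,22,0],
    [56,44,0],
    [84,66,0],
    [112,88,0],
    [143,109,0],
  ],
  yaw=[-8.5,-17,-25.5,-34,-42],
  gripper=[100,100,100,100,100],
)

```text
clock: 9.45
tool_pos: [0.5209, 0.3363, 0.2293]
tool_rot: [0.03, 1.0, -0.0, -0.0]
wrist_force: [0.0, 0.0, 0.5]
opening: 0.997
gripper_force: 0.0
```

Emit:
step_arm(
  translation=[
    [0,0,0],
    [0,0,20],
    [0,0,50],
    [0,0,50],
    [0,0,50],
  ],
  yaw=[-8,-8,-8,-8,-8],
  gripper=[100,100,100,100,100],
)

```text
clock: 9.95
tool_pos: [0.5206, 0.3351, 0.179]
tool_rot: [-0.038, 0.999, -0.0, -0.001]
wrist_force: [-0.8, -0.1, 0.6]
opening: 0.999
gripper_force: 0.0
```

```bash
python3 - <<'E'
from tri import *
c=cap('wrist','w4.png'); delta(.516,.330,.095,184.4);
E
```

```text
t 10.0 at [0.5214 0.3355 0.1806] psi 184.43 F [0.5 0.7 0.1] -> shift [ 5.8 -5.  85.6] yaw 0.0
```

View pics/w4.png

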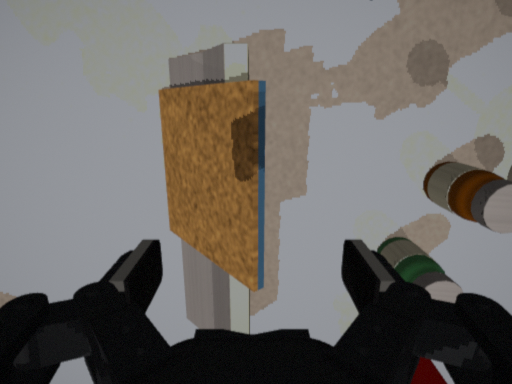

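```bash
python3 - <<'E'
from tri import *
c=cap('wrist');f=192/np.tan(np.radians(c['fovy'])/2)
for X in [(.516,.33,.12),(.5214,.3355,.18),(.516,.2535+.087,.122)]:
    p=c['R']@np.array(X)+c['t'];print(p.round(3),p[:2]/p[2]*f+[c['cx'],c['cy']])
P=cloud(c);X,Y,Z=P[...,0],P[...,1],P[...,2]
hsv=cv2.cvtColor(c['frame'],cv2.COLOR_RGB2HSV)
m=(hsv[...,1]>90)&(hsv[...,0]<30)&(Z>0)&(Z<.15)&(Y<.36)
print(np.percentile(P[m],[1,99],axis=0).round(3)); m&=Z>.105
print(np.percentile(P[m],[1,99],axis=0).round(3))
E
```

```text
[-0.005  0.007  0.212] [244.8909013  200.31403612]
[0.    0.029 0.156] [252.38010501 246.90930716]
[0.006 0.008 0.21 ] [259.96142733 202.3183623 ]
[[0.439 0.243 0.008]
 [0.586 0.34  0.122]]
[[0.437 0.317 0.105]
 [0.583 0.342 0.123]]
```

Emit:
step_arm(
  translation=[
    [11,-3.5,20],
    [11,-3.5,45],
    [11,-3.5,70],
    [11,-3.5,84],
    [11,-3.5,84],
  ],
  yaw=[0,0,0,0,0],
  gripper=[100,100,100,100,100],
)

```text
clock: 10.55
tool_pos: [0.5096, 0.3307, 0.0944]
tool_rot: [-0.039, 0.999, -0.001, -0.001]
wrist_force: [-0.9, -0.3, 0.2]
opening: 1.005
gripper_force: 0.0
```

Emit:
step_arm(
  translation=[
    [0,0,0],
    [0,0,0],
    [0,0,0],
    [0,0,0],
    [0,0,0],
  ],
  yaw=[0,0,0,0,0],
  gripper=[70,55,45,40,40],
  newtons=20,
)

```text
clock: 11.05
tool_pos: [0.5106, 0.3314, 0.0964]
tool_rot: [-0.039, 0.999, 0.0, 0.0]
wrist_force: [0.4, -0.4, -0.1]
opening: 0.398
gripper_force: 0.0
```

```bash
python3 - <<'E'
from tri import *
tri('scene');delta(.511,.330,.095,184.4)
E
```

```text
scene 1189 1120 ctr [0.524 0.286 0.061] n [ 0.058 -0.779  0.624] tilt 51.4 rng [[0.449, 0.245, 0.012], [0.585, 0.336, 0.119]]
t 11.1 at [0.5105 0.3313 0.0962] psi 184.52 F [-0.8  0.5 -0.3] -> shift [-0.4 -1.3  1.2] yaw 0.1
```

Emit:
step_arm(
  translation=[
    [0,0,0],
    [0,-6,-5],
    [0,-14,-11],
    [0,-25,-17],
    [0,-36,-22],
  ],
  yaw=[0,0,0,0,0],
  gripper=[25,10,0,0,0],
  newtons=20,
)

```text
clock: 11.6
tool_pos: [0.5136, 0.2953, 0.1198]
tool_rot: [-0.04, 0.999, 0.001, 0.001]
wrist_force: [-0.9, 1.4, 4.3]
opening: 0.198
gripper_force: 17.8
```

```bash
python3 - <<'E'
from tri import *
tri('scene');delta(.511,.330,.095,184.4);print(r.state()['opening'])
E
```

```text
scene 969 943 ctr [0.526 0.267 0.068] n [ 0.072 -0.929  0.363] tilt 68.7 rng [[0.451, 0.242, 0.012], [0.586, 0.296, 0.137]]
t 11.65 at [0.5141 0.2934 0.1208] psi 184.45 F [-0.7 -1.8  5.5] -> shift [ 0.3 36.7 25.8] yaw 0.1
0.19104830270629866
```

Emit:
step_arm(
  translation=[
    [0,-11,-4],
    [0,-22,-8],
    [0,-34,-10],
    [0,-46,-12],
    [0,-50,-20],
  ],
  yaw=[0,0,0,0,0],
  gripper=[0,0,0,0,0],
)

```text
clock: 12.15
tool_pos: [0.5156, 0.2435, 0.1353]
tool_rot: [-0.039, 0.999, -0.001, -0.003]
wrist_force: [-0.7, -0.3, -5.2]
opening: 0.112
gripper_force: 19.7
```

```bash
python3 - <<'E'
from tri import *
tri('scene');delta(.511,.330,.095,184.4);print(r.state()['opening'])
E
```

```text
scene 34 34 ctr [0.55  0.243 0.13 ] n [-0.072  0.997  0.014] tilt 89.2 rng [[0.464, 0.236, 0.07], [0.582, 0.246, 0.148]]
t 12.2 at [0.5165 0.2438 0.1373] psi 184.42 F [ 1.1 -0.7 -3.1] -> shift [-1.2 86.3 42.3] yaw 0.0
0.11181912014140903
```

Emit:
step_arm(
  translation=[
    [0,-20,0],
    [0,-45,0],
    [0,-70,0],
    [0,-95,0],
    [0,-110,0],
  ],
  yaw=[0,0,0,0,0],
  gripper=[0,0,0,0,0],
)

```text
clock: 12.7
tool_pos: [0.5249, 0.1346, 0.1363]
tool_rot: [-0.039, 0.999, -0.0, -0.002]
wrist_force: [1.1, 0.7, -4.6]
opening: 0.109
gripper_force: 19.7
```

Emit:
step_arm(
  translation=[
    [0,0,2],
    [0,0,4],
    [0,0,5],
    [0,0,6],
    [0,0,6],
  ],
  yaw=[0,0,0,0,0],
  gripper=[0,0,0,0,0],
)

```text
clock: 13.2
tool_pos: [0.5255, 0.1366, 0.1315]
tool_rot: [-0.04, 0.999, 0.0, -0.0]
wrist_force: [-0.8, -0.4, -3.6]
opening: 0.109
gripper_force: 19.7
```

```bash
python3 - <<'E'
from tri import *
delta(.511,.330,.095,184.4)
c=cap('scene');P=cloud(c);X,Y,Z=P[...,0],P[...,1],P[...,2]
hsv=cv2.cvtColor(c['frame'],cv2.COLOR_RGB2HSV)
m=(abs(X-.53)<.12)&(abs(Y-.14)<.05)&(hsv[...,1]>90)&(Z<.17)
q=P[m];print(len(q),np.percentile(q,[1,99],axis=0).round(3))
cv2.imwrite('pics/s5c.png',cv2.resize(c['frame'][100:300,180:440,::-1],None,fx=2.5,fy=2.5))
E
```

```text
t 13.2 at [0.5255 0.1366 0.1315] psi 184.59 F [-0.8 -0.4 -3.6] -> shift [ -1.  194.   36.5] yaw 0.2
179 [[0.454 0.127 0.023]
 [0.598 0.141 0.156]]
```

View pics/s5c.png

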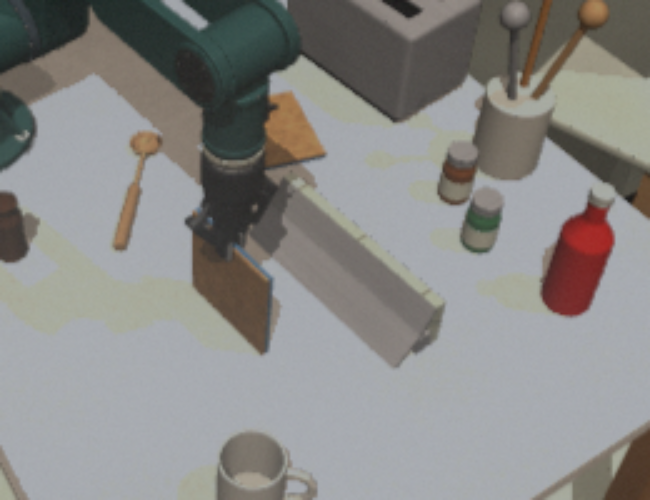

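Emit:
step_arm(
  translation=[
    [0,0,2],
    [0,0,3],
    [0,0,4],
    [0,0,5],
    [0,0,5],
  ],
  yaw=[0,0,0,0,0],
  gripper=[0,0,0,0,0],
)

```text
clock: 13.75
tool_pos: [0.5263, 0.1361, 0.1301]
tool_rot: [-0.04, 0.999, 0.0, 0.001]
wrist_force: [-5.0, 0.6, 9.2]
opening: 0.109
gripper_force: 21.5
```

```bash
python3 - <<'E'
from tri import *
delta(.511,.330,.095,184.4)
c=cap('scene');P=cloud(c);X,Y,Z=P[...,0],P[...,1],P[...,2]
hsv=cv2.cvtColor(c['frame'],cv2.COLOR_RGB2HSV)
m=(abs(X-.53)<.12)&(abs(Y-.14)<.05)&(hsv[...,1]>90)&(Z<.17)
q=P[m];print(len(q),np.percentile(q,[1,99],axis=0).round(3))
E
```

```text
t 13.75 at [0.5263 0.1361 0.1301] psi 184.53 F [-5.   0.6  9.2] -> shift [-1.000e-01  1.945e+02  3.510e+01] yaw 0.1
166 [[0.454 0.126 0.023]
 [0.602 0.142 0.152]]
```

Emit:
step_arm(
  translation=[
    [0,0,-3],
    [0,0,-4],
    [0,0,-8],
    [0,0,-12],
    [0,0,-12],
  ],
  yaw=[0,0,0,0,0],
  gripper=[20,40,40,40,40],
)

```text
clock: 14.3
tool_pos: [0.5263, 0.1359, 0.1395]
tool_rot: [-0.039, 0.999, 0.0, 0.001]
wrist_force: [0.2, 0.4, 0.9]
opening: 0.402
gripper_force: 0.0
```

Emit:
step_arm(
  translation=[
    [0,-10,0],
    [0,-20,0],
    [0,-30,0],
    [0,-36,0],
    [0,-36,0],
  ],
  yaw=[0,0,0,0,0],
  gripper=[40,40,40,40,40],
)

```text
clock: 14.8
tool_pos: [0.5287, 0.0984, 0.1387]
tool_rot: [-0.038, 0.999, -0.0, -0.0]
wrist_force: [0.2, -1.0, -0.1]
opening: 0.4
gripper_force: 0.3
```

```bash
python3 - <<'E'
from tri import *
delta(.511,.330,.095,184.4)
c=cap('scene');P=cloud(c);X,Y,Z=P[...,0],P[...,1],P[...,2]
cv2.imwrite('pics/s6c.png',cv2.resize(c['frame'][130:270,200:360,::-1],None,fx=3,fy=3))
E
```

```text
t 14.8 at [0.5287 0.0984 0.1387] psi 184.4 F [ 0.2 -1.  -0.1] -> shift [-2.000e-01  2.322e+02  4.370e+01] yaw 0.0
```

View pics/s6c.png

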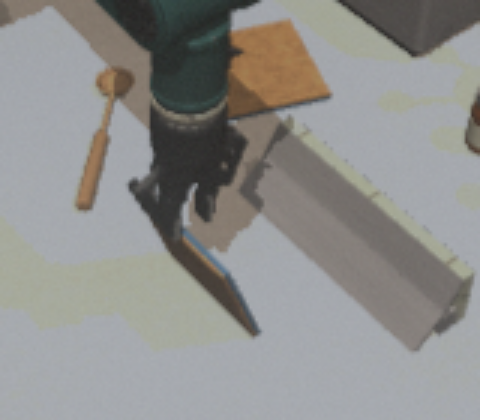

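Emit:
step_arm(
  translation=[
    [0,3,18],
    [0,6,38],
    [0,-5,58],
    [0,-20,80],
    [0,-37,108],
  ],
  yaw=[0,0,0,0,0],
  gripper=[60,80,100,100,100],
)

```text
clock: 15.35
tool_pos: [0.5333, 0.0622, 0.0319]
tool_rot: [-0.04, 0.999, -0.001, 0.002]
wrist_force: [0.2, -1.5, -0.4]
opening: 1.001
gripper_force: 0.0
```

Emit:
step_arm(
  translation=[
    [0,-15,0],
    [0,-35,0],
    [0,-60,0],
    [0,-75,-10],
    [0,-75,-50],
  ],
  yaw=[0,0,0,0,0],
  gripper=[100,100,100,100,100],
)

```text
clock: 15.85
tool_pos: [0.5344, -0.013, 0.0781]
tool_rot: [-0.038, 0.999, 0.001, -0.005]
wrist_force: [-0.0, 1.1, -0.1]
opening: 0.999
gripper_force: 0.0
```

```bash
python3 - <<'E'
from tri import *
delta(.5,.0,.25,107)
for n in ('scene','top'):
    c=cap(n);P=cloud(c);X,Y,Z=P[...,0],P[...,1],P[...,2]
    hsv=cv2.cvtColor(c['frame'],cv2.COLOR_RGB2HSV)
    m=(abs(X-.53)<.15)&(abs(Y-.06)<.15)&(hsv[...,1]>80)&(Z<.05)&(hsv[...,0]>90)
    if m.sum()>50:print(n,m.sum(),cv2.minAreaRect(P[m][:,:2].astype(np.float32)*1000),np.percentile(P[m],[1,50,99],axis=0).round(3).tolist())
    f=c['frame']
    if n=='scene': a=f[100:300,150:410]
cv2.imwrite('pics/s7c.png',cv2.resize(a[:,:,::-1],None,fx=2,fy=2))
E
```

```text
t 15.85 at [ 0.5344 -0.013   0.0781] psi 184.37 F [-0.   1.1 -0.1] -> shift [  33.3   15.6 -171.9] yaw 77.4
scene 1130 ((535.5628662109375, 66.54487609863281), (151.3372344970703, 148.431884765625), 3.382642984390259) [[0.463, -0.005, 0.005], [0.545, 0.066, 0.012], [0.608, 0.139, 0.018]]
top 1064 ((531.3805541992188, 65.61862182617188), (149.9406280517578, 147.26089477539062), 3.166933059692383) [[0.457, -0.006, 0.005], [0.531, 0.086, 0.011], [0.603, 0.14, 0.017]]
```

View pics/s7c.png

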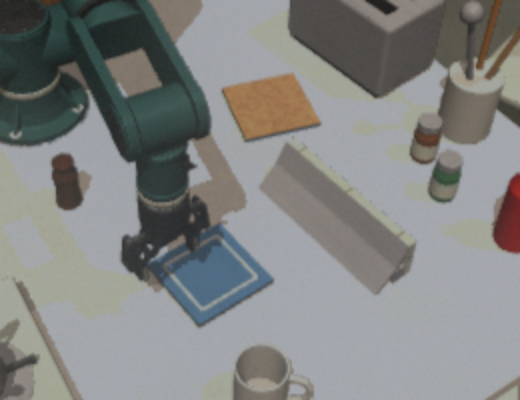

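Emit:
step_arm(
  translation=[
    [0,0,-45],
    [0,0,-90],
    [0,0,-135],
    [0,0,-180],
    [0,-40,-220],
  ],
  yaw=[0,8,16,24,32],
  gripper=[100,100,100,100,100],
)

```text
clock: 16.45
tool_pos: [0.5405, -0.0438, 0.3017]
tool_rot: [0.237, 0.971, 0.002, 0.003]
wrist_force: [1.1, -1.7, -0.5]
opening: 0.999
gripper_force: 0.0
```

```bash
python3 - <<'E'
from h import *
delta(.543,-.353,.30,107)
E
```

```text
t 16.45 at [ 0.5405 -0.0438  0.3017] psi 152.56 F [ 1.1 -1.7 -0.5] -> shift [-144.7 -273.3    1.7] yaw 45.6
```

Emit:
step_arm(
  translation=[
    [-20,-38,0],
    [-40,-76,0],
    [-60,-114,0],
    [-80,-152,0],
    [-100,-190,0],
  ],
  yaw=[8,16,24,32,40],
  gripper=[100,100,100,100,100],
)

```text
clock: 16.95
tool_pos: [0.5412, -0.2628, 0.298]
tool_rot: [0.557, 0.83, 0.001, 0.001]
wrist_force: [-0.2, 0.5, 0.6]
opening: 1.0
gripper_force: 0.0
```

```bash
cat > k.py <<'E'
from h import *
c=cap('wrist','w8.png');P=cloud(c);X,Y,Z=P[...,0],P[...,1],P[...,2]
m=(abs(X-.545)<.08)&(abs(Y+.353)<.08)&(Z>.200)&(Z<.23)&(c['frame'].max(2)<90)
q=P[m];print(len(q),cv2.minAreaRect(q[:,:2].astype(np.float32)*1000),np.percentile(q,[1,50,99],axis=0).round(3).tolist())
print([(round(x['p'],2),np.round(x['xyz'],3).tolist()) for x in r.tip_of(c,'kettle_grip')])
delta(.543,-.353,.28,107)
E
python3 k.py
```

```text
1380 ((542.1524658203125, -351.2532043457031), (13.876829147338867, 82.69618225097656), 17.730579376220703) [[0.527, -0.388, 0.202], [0.541, -0.347, 0.214], [0.558, -0.313, 0.217]]
[(0.69, [0.544, -0.352, 0.205])]
t 17.05 at [ 0.5405 -0.2663  0.2963] psi 112.08 F [-0.2  0.4  0.2] -> shift [-81.3 -30.2  16.3] yaw 5.1
```

View pics/w8.png

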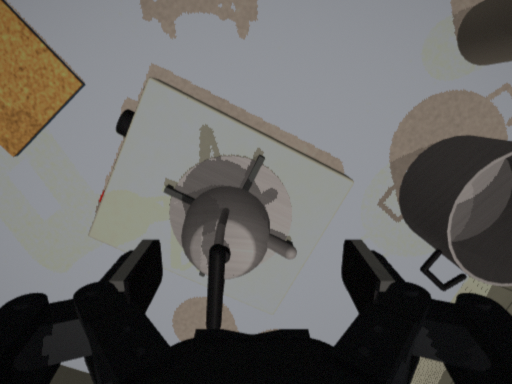

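Emit:
step_arm(
  translation=[
    [-27,-10,0],
    [-54,-20,0],
    [-80.5,-31,0],
    [-80.5,-31,20],
    [-80.5,-31,40],
  ],
  yaw=[4.5,4.5,4.5,4.5,4.5],
  gripper=[100,100,100,100,100],
)

```text
clock: 17.55
tool_pos: [0.544, -0.3481, 0.2577]
tool_rot: [0.587, 0.809, 0.0, 0.002]
wrist_force: [0.3, 0.0, -0.9]
opening: 1.002
gripper_force: 0.0
```

```bash
python3 - <<'E'
from h import *
delta(.5425,-.352,.191,107.6)
E
```

```text
t 17.55 at [ 0.544  -0.3481  0.2577] psi 108.05 F [ 0.3  0.  -0.9] -> shift [-3.2 -2.6 66.7] yaw 0.5
```

Emit:
step_arm(
  translation=[
    [-3,-2.5,25],
    [-3,-2.5,50],
    [-3,-2.5,66],
    [-3,-2.5,66],
    [-3,-2.5,66],
  ],
  yaw=[0.5,0.5,0.5,0.5,0.5],
  gripper=[100,100,100,60,40],
  newtons=60,
)

```text
clock: 18.05
tool_pos: [0.5425, -0.3509, 0.1914]
tool_rot: [0.591, 0.807, 0.0, 0.001]
wrist_force: [-0.2, 0.8, 0.5]
opening: 0.693
gripper_force: 0.0
```

Emit:
step_arm(
  translation=[
    [0,0,0],
    [0,0,0],
    [0,0,0],
    [0,0,0],
    [0,0,0],
  ],
  yaw=[0,0,0,0,0],
  gripper=[25,15,0,0,0],
  newtons=60,
)

```text
clock: 18.55
tool_pos: [0.5428, -0.3516, 0.1918]
tool_rot: [0.591, 0.807, 0.0, 0.002]
wrist_force: [2.3, 0.5, 5.5]
opening: 0.142
gripper_force: 58.5
```

Emit:
step_arm(
  translation=[
    [0,0,-4],
    [0,0,-12],
    [0,0,-22],
    [0,0,-30],
    [0,0,-35],
  ],
  yaw=[0,0,0,0,0],
  gripper=[0,0,0,0,0],
)

```text
clock: 19.05
tool_pos: [0.5422, -0.3518, 0.2262]
tool_rot: [0.591, 0.806, -0.0, 0.001]
wrist_force: [-0.2, 0.4, -7.3]
opening: 0.139
gripper_force: 58.5
```

```bash
python3 - <<'E'
from h import *
delta(.533,.066,.23,107.6)
for n in ['top']:
    c=cap(n);P=cloud(c);X,Y,Z=P[...,0],P[...,1],P[...,2]
    hsv=cv2.cvtColor(c['frame'],cv2.COLOR_RGB2HSV)
    m=(abs(X-.53)<.15)&(abs(Y-.06)<.15)&(hsv[...,1]>80)&(Z<.03)&(hsv[...,0]>90)
    print(n,m.sum(),cv2.minAreaRect(P[m][:,:2].astype(np.float32)*1000))
    m=(abs(X-.75)<.12)&(Y<-.02)&(Y>-.3)&(Z>.05);print(P[m].min(0),P[m].max(0))
E
```

```text
t 19.05 at [ 0.5422 -0.3518  0.2262] psi 107.51 F [-0.2  0.4 -7.3] -> shift [401.2 117.   -3.8] yaw -0.1
top 1558 ((531.3861083984375, 65.58831787109375), (152.55816650390625, 147.28831481933594), 3.123814582824707)
[ 0.63139762 -0.29949997  0.05008512] [ 0.86994627 -0.02000636  0.1286992 ]
```

Emit:
step_arm(
  translation=[
    [10,3,0],
    [30,9,0],
    [60,17,0],
    [90,26,0],
    [120,35,0],
  ],
  yaw=[0,0,0,0,0],
  gripper=[0,0,0,0,0],
)

```text
clock: 19.6
tool_pos: [0.5387, -0.2245, 0.2246]
tool_rot: [0.591, 0.807, 0.0, -0.001]
wrist_force: [-0.5, -0.5, -6.5]
opening: 0.139
gripper_force: 58.5
```

Emit:
step_arm(
  translation=[
    [30,9,0],
    [60,17,0],
    [90,26,0],
    [120,35,0],
    [150,44,0],
  ],
  yaw=[0,0,0,0,0],
  gripper=[0,0,0,0,0],
)

```text
clock: 20.1
tool_pos: [0.5352, -0.0682, 0.2248]
tool_rot: [0.591, 0.807, 0.0, -0.0]
wrist_force: [1.3, 0.3, -6.3]
opening: 0.141
gripper_force: 58.5
```

Emit:
step_arm(
  translation=[
    [30,9,0],
    [60,17,0],
    [90,26,0],
    [115,33,0],
    [130,37,0],
  ],
  yaw=[0,0,0,0,0],
  gripper=[0,0,0,0,0],
)

```text
clock: 20.6
tool_pos: [0.5311, 0.0676, 0.2249]
tool_rot: [0.59, 0.807, 0.0, -0.001]
wrist_force: [-0.9, 0.5, -6.8]
opening: 0.139
gripper_force: 58.5
```

```bash
python3 - <<'E'
from h import *
delta(.532,.066,.142,107.6)
c=cap('scene');P=cloud(c);X,Y,Z=P[...,0],P[...,1],P[...,2]
cv2.imwrite('pics/s9c.png',cv2.resize(c['frame'][80:300,150:410,::-1],None,fx=2,fy=2))
E
```

```text
t 20.6 at [0.5311 0.0676 0.2249] psi 107.67 F [-0.9  0.5 -6.8] -> shift [-1.8  0.4 82.9] yaw 0.1
```

View pics/s9c.png

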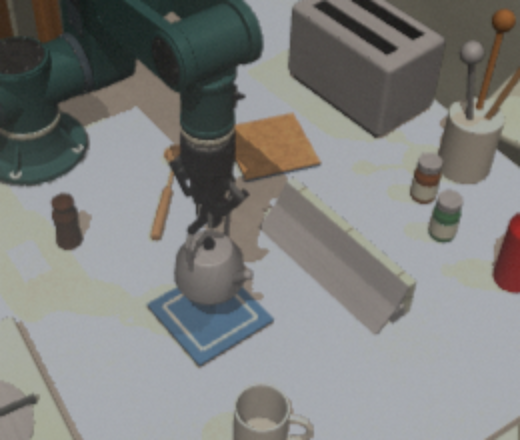

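The kettle hangs upright from the gripper above the blue trivet. I'll lower it slowly.

Emit:
step_arm(
  translation=[
    [-1,0,10],
    [-1,0,28],
    [-1,0,46],
    [-1,0,62],
    [-1,0,72],
  ],
  yaw=[0,0,0,0,0],
  gripper=[0,0,0,0,0],
)

```text
clock: 21.15
tool_pos: [0.5313, 0.0622, 0.1504]
tool_rot: [0.592, 0.806, -0.002, -0.001]
wrist_force: [0.4, 0.1, -7.4]
opening: 0.141
gripper_force: 58.5
```

Emit:
step_arm(
  translation=[
    [0,0,3],
    [0,0,6],
    [0,0,8],
    [0,0,9],
    [0,0,9],
  ],
  yaw=[0,0,0,0,0],
  gripper=[0,0,0,0,0],
)

```text
clock: 21.65
tool_pos: [0.5328, 0.0639, 0.1447]
tool_rot: [0.591, 0.807, 0.0, 0.0]
wrist_force: [0.9, 0.2, -6.4]
opening: 0.138
gripper_force: 58.6
```

Emit:
step_arm(
  translation=[
    [0,0,1],
    [0,0,2],
    [0,0,3],
    [0,0,3.5],
    [0,0,3.5],
  ],
  yaw=[0,0,0,0,0],
  gripper=[0,0,0,0,0],
)

```text
clock: 22.15
tool_pos: [0.5332, 0.0642, 0.1419]
tool_rot: [0.591, 0.807, 0.001, 0.001]
wrist_force: [-0.6, 0.9, -0.2]
opening: 0.141
gripper_force: 59.2
```

Emit:
step_arm(
  translation=[
    [0,0,0.5],
    [0,0,0.5],
    [0,0,0.5],
    [0,0,0.5],
    [0,0,0.5],
  ],
  yaw=[0,0,0,0,0],
  gripper=[0,14,20,30,50],
  newtons=20,
)

```text
clock: 22.65
tool_pos: [0.5324, 0.0635, 0.1399]
tool_rot: [0.591, 0.806, -0.0, 0.0]
wrist_force: [-0.2, -0.0, -0.3]
opening: 0.456
gripper_force: 0.0
```

Emit:
step_arm(
  translation=[
    [0,0,-0.5],
    [0,0,-10],
    [0,0,-30],
    [0,0,-60],
    [0,0,-100],
  ],
  yaw=[0,0,0,0,0],
  gripper=[80,80,80,80,80],
)

```text
clock: 23.15
tool_pos: [0.5315, 0.0637, 0.2398]
tool_rot: [0.591, 0.806, -0.001, -0.001]
wrist_force: [0.3, 0.6, -0.3]
opening: 0.802
gripper_force: 0.0
```

Emit:
step_arm(
  translation=[
    [-40,0,-30],
    [-80,0,-50],
    [-120,0,-50],
    [-120,0,-50],
    [-120,0,-50],
  ],
  yaw=[0,0,0,0,0],
  gripper=[80,80,80,80,80],
)

```text
clock: 23.65
tool_pos: [0.5686, -0.0514, 0.2903]
tool_rot: [0.592, 0.806, 0.0, -0.0]
wrist_force: [0.4, 0.1, 0.2]
opening: 0.796
gripper_force: 0.0
```

```bash
python3 - <<'E'
from h import *
for n in ['scene','top']:
    c=cap(n)
    print(n,[(t,[(round(x['p'],2),np.round(x['xyz'],3).tolist()) for x in r.tip_of(c,t)]) for t in ('kettle_grip','trivet_center','mug','jar_a')])
    P=cloud(c);X,Y,Z=P[...,0],P[...,1],P[...,2]
    m=(abs(X-.533)<.07)&(abs(Y-.065)<.07)&(Z>.150)&(Z<.19);q=P[m];print(len(q),cv2.minAreaRect(q[:,:2].astype(np.float32)*1000),np.percentile(q,[50,97],axis=0)[:,2].round(3))
    hsv=cv2.cvtColor(c['frame'],cv2.COLOR_RGB2HSV)
    m=(abs(X-.53)<.15)&(abs(Y-.06)<.15)&(hsv[...,1]>80)&(Z<.03)&(hsv[...,0]>90)
    print(m.sum(),cv2.minAreaRect(P[m][:,:2].astype(np.float32)*1000))
print(r.state()['clock'],r.state()['wrist_force'])
E
```

```text
scene [('kettle_grip', [(0.64, [0.536, 0.059, 0.162]), (0.16, [0.524, -0.344, 0.002])]), ('trivet_center', [(0.76, [0.53, 0.063, 0.005]), (0.73, [0.257, 0.382, 0.004]), (0.68, [0.195, -0.295, 0.003]), (0.44, [0.559, 0.315, 0.079]), (0.21, [0.512, 0.542, -0.002])]), ('mug', [(0.63, [0.761, 0.001, -0.003])]), ('jar_a', [(0.89, [0.607, 0.504, 0.001]), (0.74, [0.514, 0.543, -0.004])])]
118 ((535.7028198242188, 61.48087692260742), (14.28364372253418, 89.94368743896484), 16.407312393188477) [0.166 0.171]
421 ((533.7996215820312, 65.48468017578125), (151.7663116455078, 148.56932067871094), 3.4827182292938232)
top [('kettle_grip', [(0.75, [0.537, 0.058, 0.158])]), ('trivet_center', [(0.94, [0.531, 0.065, 0.004]), (0.77, [0.197, -0.291, 0.008])]), ('mug', [(0.6, [0.773, 0.001, -0.001])]), ('jar_a', [(0.77, [0.605, 0.512, 0.003]), (0.54, [0.517, 0.54, -0.003])])]
132 ((532.5808715820312, 60.62284851074219), (14.536974906921387, 88.17351531982422), 18.9529972076416) [0.167 0.171]
671 ((530.7006225585938, 64.63069152832031), (150.34046936035156, 148.9163055419922), 3.3373260498046875)
24.15 [-0.26755158  0.01244796  0.40407639]
```

The kettle is about 5 mm off the trivet's centre, at the right height, and everything is at rest. I'll hand the job in.

```bash
python3 -c "
from bench import r
print(r.job_done())"
```

```text
the job is handed in; nothing more can be done
None
```

The trivet lies flat with the blue side up and the kettle stands upright about 5 mm off its centre, with the mug and both jars where they were; I handed the job in at about 24 s, and no verdict was returned.

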